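Re-rack the mould parts in assembly order

TASK

The four mould parts stand in the full rack in the order they came off the mould, the first beside that rack's black knob. Move all four to the empty rack in reverse order, so that the part now farthest from the knob ends up beside the empty rack's knob and the part now beside the knob ends up farthest from it. Put one part in the middle of each place, standing upright as it does now.

Things in the scene. Friction and masses are not known exactly. Their poses are not given: they have to be found in the camera images.
- removal_rack: Removal rack: full at the start. A fixed wooden board 294 x 90 mm, 18 mm thick. Origin: at bench level under the middle of the row; x along the row to the knob, y across, z up. Four places at x = +99, +33, -33, -99 mm (+99 beside the black knob, 22 mm wide at x = +147, top 44 mm above bench). On each lies a pad, top 21 mm above bench; ribs between rise 3 mm higher.
- assembly_rack: Assembly rack: empty at the start. A fixed wooden board 294 x 90 mm, 18 mm thick. Origin: at bench level under the middle of the row; x along the row to the knob, y across, z up. Four places at x = +99, +33, -33, -99 mm (+99 beside the black knob, 22 mm wide at x = +147, top 44 mm above bench). On each a black pad, top 21 mm above bench; ribs between rise 3 mm higher.
- bushing_0: Loose plain steel guide bushing standing upright, flange (the rim at its top, 6 to 13 mm high, the place to grip) up, the middle-sized one: flange 39 mm across, 36 mm tall. Origin: centre of its underside; z up through its axis.
- bushing_1: Loose plain steel guide bushing standing upright, flange (the rim at its top, 6 to 13 mm high, the place to grip) up, the slim tall one: flange 32 mm across, 52 mm tall. Origin: centre of its underside; z up through its axis.
- bushing_2: Loose plain steel guide bushing standing upright, flange (the rim at its top, 6 to 13 mm high, the place to grip) up, the wide low one: flange 49 mm across, 28 mm tall. Origin: centre of its underside; z up through its axis.
- v_block: Loose steel V block 45 x 32 x 30 mm, V groove on top. Origin: centre of its underside; x along its 45 mm length (along the row of its rack within about 9 degrees at the start), y across its 32 mm width (the side to grip), z up.
- pad_bushing_0: Fixed black rubber pad 54 x 70 x 3 mm in the removal rack under the middle-sized bushing at the start: it keeps showing the place that part came from. Origin: centre of its underside, 18 mm above the bench; x, y and z as the removal rack's.
- pad_bushing_1: Fixed black rubber pad 54 x 70 x 3 mm in the removal rack under the slim tall bushing at the start: it keeps showing the place that part came from. Origin: centre of its underside, 18 mm above the bench; x, y and z as the removal rack's.
- pad_bushing_2: Fixed black rubber pad 54 x 70 x 3 mm in the removal rack under the wide low bushing at the start: it keeps showing the place that part came from. Origin: centre of its underside, 18 mm above the bench; x, y and z as the removal rack's.
- pad_v_block: Fixed black rubber pad 54 x 70 x 3 mm in the removal rack under the V block at the start: it keeps showing the place that part came from. Origin: centre of its underside, 18 mm above the bench; x, y and z as the removal rack's.

How it is judged:
By the outcome, as a careful person would: the job done as asked, in the order asked, and still so for the second after the job is handed in, with the robot touching nothing.
It also fails if it takes over 96 s, if anything falls off the work surface, if the arm or the gripper's body presses on something with over 40 N, if the wrist force passes 120 N, or if a joint passes its speed limit or range.

ROBOT

A 6-joint arm with a two-finger parallel gripper is mounted at the origin on a cart in front of the work surface, level with it; the furniture and walls round the work are solid. World frame = base frame: x ahead of the robot, y to its left, z up, the work surface at z = 0. Lengths are in m, angles in degrees, forces in N, time in s.
With the tool pointing down it reaches from about 0.375 to 0.9 m from the base axis. Payload 3.1 kg.
Tool frame: the origin (TCP) lies at the very end of the fingers, on their centre line; the grasp point (between the pads) lies bot.grip_point_offset behind it (bot.grip_point_offset is the distance from the TCP to the grasp point, in m); z points along the fingers, y is the line along which they close (so a half turn about z gives the same grasp; the last joint's range is limited). The gripper opens to 87 mm and grips with 3 to 60 N. Pads are 19 mm wide; open, the fingers measure 117 mm over their backs; the gripper's body (75 mm by 190 mm) begins 51 mm behind the grasp point.
Start: joints at [-73.768, 30.224, 82.088, -0, 67.689, -10.227], TCP at [0.278, -0.559, 0.223] pointing down, gripper open.
Joint ranges: [-176.69, 176.69], [-43.24, 126.21], [12.49, 139.97], [-82, 262], [0, 151.66], [-163.58, 163.58]. Speed limits (degrees/s): [159.86, 159.86, 180, 180, 180, 180].

INTERFACE

Orientations are given as a 3x3 rotation matrix whose columns are the frame's x, y, z axes.
In Python, from rig import bot, viewer, ticket gives the robot as it stands.
- The arm moves only by the tool servo_tool, never from a script. Its argument "targets" is a list of rows, each an object with "offset": the shift along the tool's x, y, z in m, a list of three; "dr": the turn, a rotation vector about the tool's x, y, z in degrees, a list of three. In form: [{"offset": [x, y, z], "dr": [ax, ay, az]}, ...]. A call has 1 to 20 rows; each row is the pose to reach, as a shift and turn from the pose commanded when the call began, along the tool's axes at that moment; what a row does not reach only later rows make up. A row lasts 1/12 s, in which the tool goes at most 41.7 mm and 7.16 degrees, less where a joint would pass 70% of its speed; a pose out of reach is approached as far as the arm can. A call with a gripper value outside its range is refused whole. "gripper" is the gripper command: -1 is fully open, 1 is shut, values between are in proportion, set as the call begins (left out, the last holds). The fingers move at their own pace and stop on an object; the grip force is fixed at half the most. Time passes only in rows, so rows that repeat a pose let the fingers close. It gives the time, the measured TCP pose, the force, the opening and the grip force at its end, in the units of the state.
- bot.read_state(): the state, without advancing time (a new reading comes with each control period).
- viewer.capture(name): name is "side" or "top"; returns a dict with "color" (480x640x3 uint8, red, green, blue), "camera_matrix" (3x3 intrinsics, pixels), "k1" (the pictures are not rectified: a ray, as slopes to the right and down, at radius r is drawn at 1 + k1 r^2 times it, then the intrinsics apply), "R" (3x3) and "t" (3): a world point X has camera coordinates R X + t. Camera axes: x right, y down, z forward; pixel columns grow to the right and rows downward; lengths in m; the calibration is good to about 2 mm. A picture is of the moment at which its call begins. There is no depth.
- ticket.hand_in(): hands the job in; it is judged then, once.
The state is a dict: "time_s": time; "joint_positions": joint angles; "qvel": joint speeds; "tau": joint torques, N m; "position": TCP position; "tcp_rot": TCP orientation; "force": force on the tool from outside, world axes, zero at the start; "moment": the same for the moment, N m; "opening": opening from 0.0 (shut) to 1.0 (fully open); "grasp_force": force on a finger pad.
Only numpy, scipy, OpenCV 4.12 (cv2) and the standard library are available. Lean on these libraries where they do the work, as an engineer would, in place of code of your own. Each camera call takes 0.05 s, during which the arm holds its last target. There are 200 camera calls.

## Working session

There is one attempt and no reset: what is moved stays moved. The work goes in short steps, Python scripts to look and compute and a tool call to move; the robot and the scene stay as the last step left them, time stands still between calls to the robot, and variables do not carry over. Pictures are saved under pics/ and viewed, at most 14 in all, crops included, and the job is handed in when it is done.

Besides the shell and the picture viewer there is one more tool, called after ">>>" as name(argument=value, ...) on one line, values as JSON. servo_tool: Moves the arm, as the interface text tells. Its arguments: {"type":"object","properties":{"targets":{"type":"array"},"gripper":{"type":"number"}},"required":["targets"]}

```bash
mkdir -p pics; ls
cat > h.py <<'E'
import numpy as np, cv2
from rig import bot, viewer, ticket
def cap(name, fn=None):
    c=viewer.capture(name)
    if fn: cv2.imwrite('pics/'+fn, c['color'][:,:,::-1])
    np.savez('/tmp/cal_%s.npz'%name, **{k:c[k] for k in('camera_matrix','k1','R','t','color')})
    return c
def cal(name): return dict(np.load('/tmp/cal_%s.npz'%name))
def proj(c,X):
    p=np.asarray(c['R'])@np.asarray(X,float)+c['t']; s=p[:2]/p[2]; s=s*(1+c['k1']*(s@s)); K=c['camera_matrix']
    return K[:2,:2]@s+K[:2,2]
def ray(c,uv,z):
    """pixel -> world point at height z"""
    K=np.asarray(c['camera_matrix']); d=np.linalg.solve(K[:2,:2],np.asarray(uv,float)-K[:2,2]); s=d.copy()
    for _ in range(30): s=d/(1+c['k1']*(s@s))
    R=np.asarray(c['R']); o=-R.T@c['t']; v=R.T@np.array([*s,1])
    return o+v*(z-o[2])/v[2]
E
python3 - <<'E'
from h import *
for n in('top','side'):
    c=cap(n,n+'0.png'); print(n,c['camera_matrix'].tolist(),c['k1'],-np.asarray(c['R']).T@c['t'])
s=bot.read_state(); print(s,bot.grip_point_offset)
E
```

```text
pics
top [[556.5567641051249, 0.0, 314.463613911757], [0.0, 556.5567641051249, 238.38877910355424], [0.0, 0.0, 1.0]] -0.08550813817920161 [0.34317811 0.10019524 1.20272788]
side [[444.30099353109074, 0.0, 316.69613985400025], [0.0, 444.30099353109074, 248.4196224604143], [0.0, 0.0, 1.0]] -0.1060799383430086 [ 0.49458264 -0.6197158   0.46325164]
{'time_s': 0.1, 'joint_positions': array([-7.37689566e+01,  3.02732299e+01,  8.21499077e+01, -1.02757244e-03,
        6.76867449e+01, -1.02285816e+01]), 'qvel': array([-0.01241675, -0.05950442, -0.0861335 ,  0.04732707,  0.11031554,
       -0.049216  ]), 'tau': array([-8.58363746e-04, -4.40985453e+01, -1.77150428e+01,  6.34462922e-02,
        5.33335574e-02, -4.92866479e-05]), 'position': array([ 0.27830295, -0.55888794,  0.22166907]), 'tcp_rot': array([[ 8.95245613e-01,  4.45572652e-01, -5.51979714e-04],
       [ 4.45572876e-01, -8.95243787e-01,  1.83673213e-03],
       [ 3.24241197e-04, -1.89027357e-03, -9.99998161e-01]]), 'force': array([0.13391837, 0.24360445, 0.44994774]), 'moment': array([0.05558051, 0.02558566, 0.05821683]), 'grasp_force': 0.0, 'opening': 0.9956166292430313} 0.0187
```

View pics/top0.png

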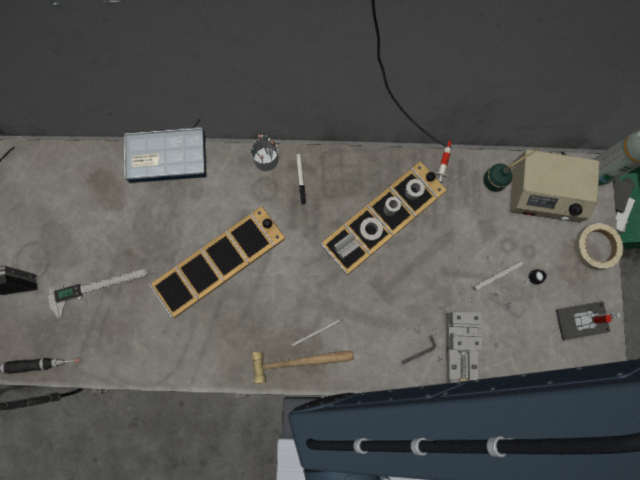

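View pics/side0.png

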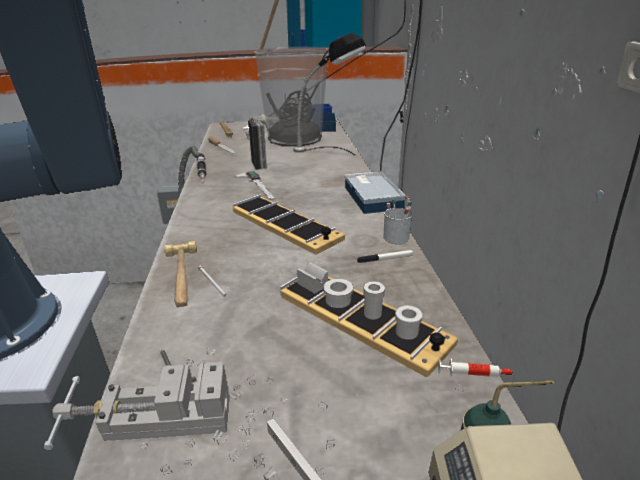

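The top view shows the full rack, with its knob at about (431,176). From the knob, the parts are the mid bushing (414,188), slim (393,204), wide (371,229) and V block (346,246). The empty rack's knob is at about (267,223). Next I'll look at enlarged crops.

Run:
```python
from h import *
c=cal('top')['color'][:,:,::-1]
def crop(x,y,w,h,s,fn):
    m=cv2.resize(c[y:y+h,x:x+w],None,fx=s,fy=s,interpolation=cv2.INTER_CUBIC)
    for i in range(0,w,10):
        cv2.line(m,(i*s,0),(i*s,4 if i%50 else 12),(0,255,255),1); 
        if i%20==0: cv2.putText(m,str(x+i),(i*s,22),0,.35,(0,255,255),1)
    for i in range(0,h,10):
        cv2.line(m,(0,i*s),(4,i*s),(0,255,255),1)
        if i%20==0: cv2.putText(m,str(y+i),(6,i*s+4),0,.35,(0,255,255),1)
    cv2.imwrite('pics/'+fn,m)
crop(315,158,140,120,5,'a.png'); crop(145,203,150,120,5,'b.png')
```

```text
(no output)
```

View pics/a.png

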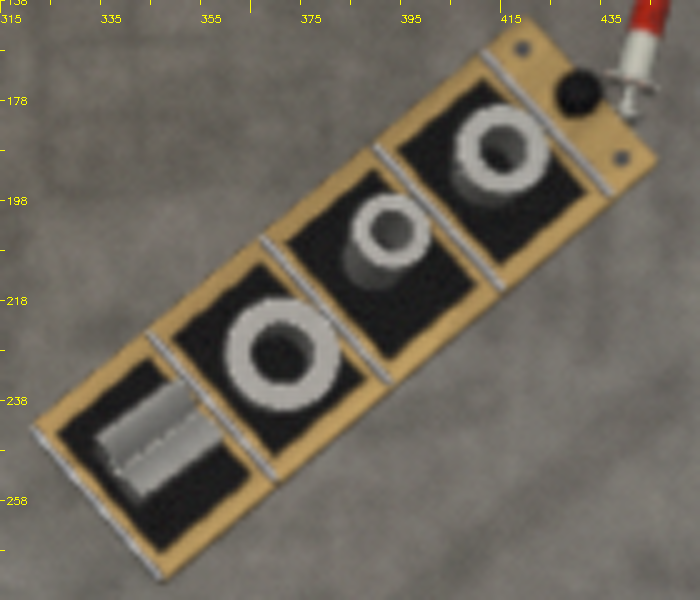

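View pics/b.png

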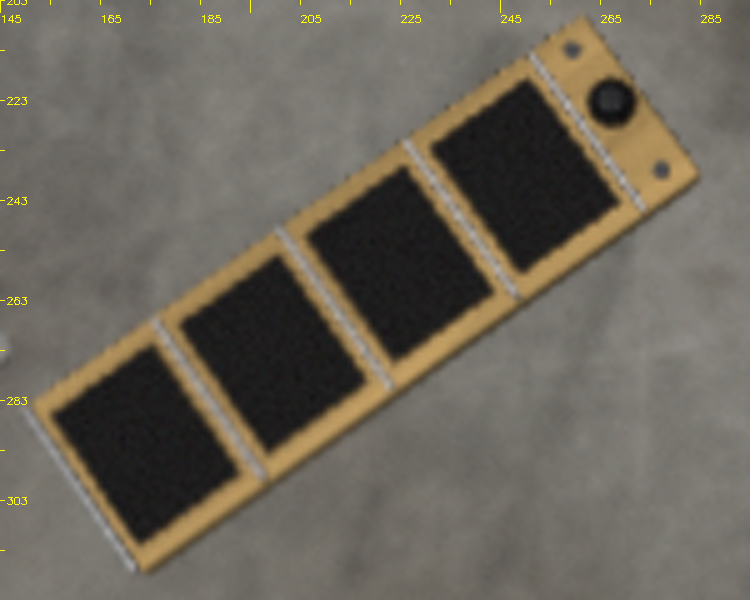

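The crops give sub-pixel corners for all eight pads, the flange centres at (415.6,187.6), (393.4,204) and (371.6,228.8), and the V block top. Next I'll fit the rack poses and overlay the models on both views.

```bash
cat > fit.py <<'E'
from h import *
from scipy.optimize import least_squares
A=[[(529,78),(620,203),(522,274),(430,148)],[(408,165),(494,291),(393,363),(306,237)],[(281,255),(368,380),(267,455),(180,325)],[(155,345),(240,472),(140,545),(50,415)]]
Rm=[[(483,78),(588,191),(500,265),(397,150)],[(376,170),(477,284),(390,360),(287,243)],[(262,263),(368,378),(276,455),(172,340)],[(154,357),(252,475),(160,552),(57,435)]]
c=cal('top'); xs=[.099,.033,-.033,-.099]
def w(p,o,z): return ray(c,np.array(p)/5-.4+o,z)
def tf(q,X):
    a=q[2]; X=np.asarray(X,float); return np.array([q[0]+np.cos(a)*X[0]-np.sin(a)*X[1],q[1]+np.sin(a)*X[0]+np.cos(a)*X[1],X[2]])
def fit(P,o):
    L=[(x+.027*sx,.035*sy,.021) for x in xs for sx,sy in((1,1),(1,-1),(-1,-1),(-1,1))]
    W=[w(p,o,.021) for r in P for p in r]
    f=lambda q: np.concatenate([(tf(q,l)-v)[:2] for l,v in zip(L,W)])
    r=least_squares(f,[W[0][0],W[0][1],-.8]); return r.x,np.sqrt(np.mean(r.fun**2))
qa,ea=fit(A,np.array([145,203])); qr,er=fit(Rm,np.array([315,158]))
oa=np.array([315,158])
parts={'mid':w((503,148),oa,.057),'slim':w((392,230),oa,.073),'wide':w((283,354),oa,.049)}
V=[w(p,oa,.051) for p in((97,438),(185,378),(225,432),(140,498))]
vc=np.mean(V,0); d=V[1]-V[0]+V[2]-V[3]; vy=np.arctan2(d[1],d[0]); parts['v']=vc
if __name__=='__main__':
    print('asm',qa[:2],np.degrees(qa[2]),ea,'rem',qr[:2],np.degrees(qr[2]),er)
    for n,x in zip('mid slim wide v'.split(),xs): print(n,parts[n],'place centre',tf(qr,[x,0,0])[:2])
    print('v yaw',np.degrees(vy))
    for x in xs: print('asm place',x,tf(qa,[x,0,0])[:2])
    s=cal('side'); m=cv2.resize(s['color'][:,:,::-1],None,fx=4,fy=4,interpolation=cv2.INTER_CUBIC)
    def poly(pts,col): cv2.polylines(m,[np.int32([(proj(s,p)+.5)*4 for p in pts])],True,col,1)
    for q in(qa,qr):
        for x in xs: poly([tf(q,(x+a*.027,b*.035,.021)) for a,b in((1,1),(1,-1),(-1,-1),(-1,1))],(0,255,0))
    t=np.linspace(0,6.28,40)
    for n,r in(('mid',.0195),('slim',.016),('wide',.0245)): poly([parts[n]+r*np.array([np.cos(k),np.sin(k),0]) for k in t],(0,0,255))
    poly([tf((vc[0],vc[1],vy),(a*.0225,b*.016,.051)) for a,b in((1,1),(1,-1),(-1,-1),(-1,1))],(0,0,255))
    cv2.imwrite('pics/s1.png',m[1020:1500,1080:1860])
E
python3 fit.py
```

```text
asm [0.51047396 0.30709805] -52.576173355279494 0.0010309311175361532 rem [ 0.61692257 -0.0533404 ] -48.50693377935949 0.0010443091176429603
mid [ 0.68228225 -0.12519205  0.057     ] place centre [ 0.68251298 -0.12749496]
slim [ 0.64044741 -0.07445342  0.073     ] place centre [ 0.63878604 -0.07805859]
wide [ 0.59121094 -0.03124438  0.049     ] place centre [ 0.5950591  -0.02862222]
v [0.55409653 0.02010581 0.051     ] place centre [0.55133216 0.02081415]
v yaw -52.48834084066393
asm place 0.099 [0.57063687 0.22847601]
asm place 0.033 [0.53052826 0.2808907 ]
asm place -0.033 [0.49041966 0.33330539]
asm place -0.099 [0.45031105 0.38572008]
```

View pics/s1.png

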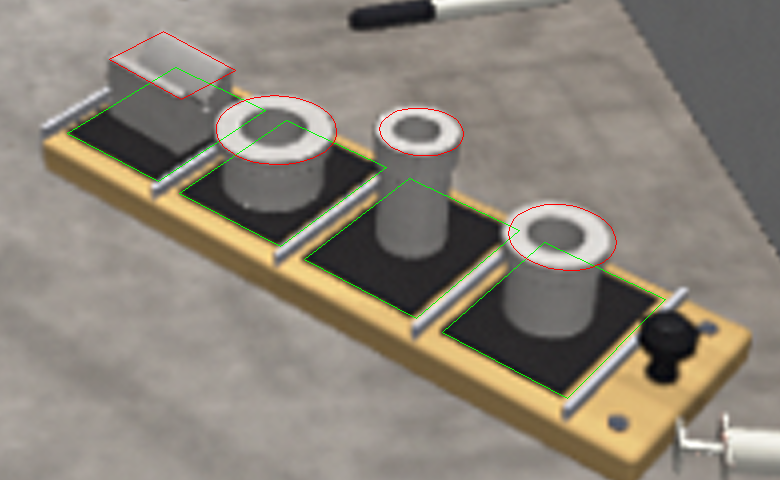

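The overlay agrees with the side view to about 1 mm: pads, flanges and V block top all line up. I'll write a helper that works out the tool-frame shift, then go above the V block.

```bash
cat > to.py <<'E'
# usage: to.py x y z phi   (phi = world angle of tool x)
import sys; from h import *
def to(x,y,z,phi):
    s=bot.read_state(); R=s['tcp_rot']; p=s['position']
    ph=np.degrees(np.arctan2(R[1,0],R[0,0])); d=np.array([x,y,z])-p
    print('t',round(s['time_s'],2),'pos',p.round(4),'phi',ph.round(2),'offset',(R.T@d).round(4),'drz',round(-((phi-ph+180)%360-180),2))
if __name__=='__main__': to(*map(float,sys.argv[1:5]))
E
python3 to.py .554 .0203 .15 127.5
python3 - <<'E'
from h import *
print(ray(cal('top'),(265,140),.1),ray(cal('top'),(265,165),.0))
E
```

```text
t 0.1 pos [ 0.2783 -0.5589  0.2217] phi 26.46 offset [ 0.5049 -0.3955  0.0726] drz -101.04
[0.76433707 0.19721434 0.1       ] [0.74266579 0.20362786 0.        ]
```

>>> servo_tool(targets=[{"offset": [0.01, -0.008, 0.0], "dr": [0, 0, -2]}, {"offset": [0.03, -0.024, 0.002], "dr": [0, 0, -6]}, {"offset": [0.06, -0.047, 0.005], "dr": [0, 0, -12]}, {"offset": [0.09, -0.07, 0.01], "dr": [0, 0, -18]}, {"offset": [0.12, -0.094, 0.015], "dr": [0, 0, -24]}, {"offset": [0.15, -0.1175, 0.02], "dr": [0, 0, -30]}, {"offset": [0.18, -0.141, 0.025], "dr": [0, 0, -36]}, {"offset": [0.21, -0.1645, 0.03], "dr": [0, 0, -42]}, {"offset": [0.24, -0.188, 0.035], "dr": [0, 0, -48]}, {"offset": [0.27, -0.2115, 0.04], "dr": [0, 0, -54]}, {"offset": [0.3, -0.235, 0.045], "dr": [0, 0, -60]}, {"offset": [0.33, -0.2585, 0.05], "dr": [0, 0, -66]}, {"offset": [0.36, -0.282, 0.055], "dr": [0, 0, -72]}, {"offset": [0.39, -0.3055, 0.06], "dr": [0, 0, -78]}, {"offset": [0.42, -0.329, 0.065], "dr": [0, 0, -84]}, {"offset": [0.45, -0.3525, 0.07], "dr": [0, 0, -90]}, {"offset": [0.475, -0.372, 0.0726], "dr": [0, 0, -95]}, {"offset": [0.495, -0.388, 0.0726], "dr": [0, 0, -99]}, {"offset": [0.505, -0.3955, 0.0726], "dr": [0, 0, -101]}, {"offset": [0.505, -0.3955, 0.0726], "dr": [0, 0, -101]}], gripper=-1)

```text
time_s: 1.77
position: [0.5547, 0.0222, 0.1499]
tcp_rot: [[-0.612, 0.791, 0.0], [0.791, 0.612, 0.0], [0.0, 0.001, -1.0]]
force: [-1.0, 0.3, 0.1]
opening: 1.005
grasp_force: 0.0
```

```bash
python3 to.py .554 .0203 .024 127.5
python3 - <<'E'
from h import *
c=cap('side')
m=c['color'][:,:,::-1].copy()
s=bot.read_state(); print(proj(c,s['position']),s['opening'],s['force'])
p=s['position'];R=s['tcp_rot']
m=m[120:360,200:520]; m=cv2.resize(m,None,fx=2.5,fy=2.5,interpolation=cv2.INTER_CUBIC)
for k in(-.0435,0,.0435):
    u=(proj(c,p+R[:,1]*k)-[200,120]+.5)*2.5; cv2.drawMarker(m,tuple(int(v) for v in u),(0,0,255),0,12,1)
cv2.imwrite('pics/s2.png',m)
E
```

```text
t 1.77 pos [0.5547 0.0222 0.1499] phi 127.74 offset [-0.0011 -0.0018  0.1259] drz 0.24
[311.2276784  218.65281903] 1.0012799681717497 [ 0.12361418 -0.0076814  -0.49509036]
```

View pics/s2.png

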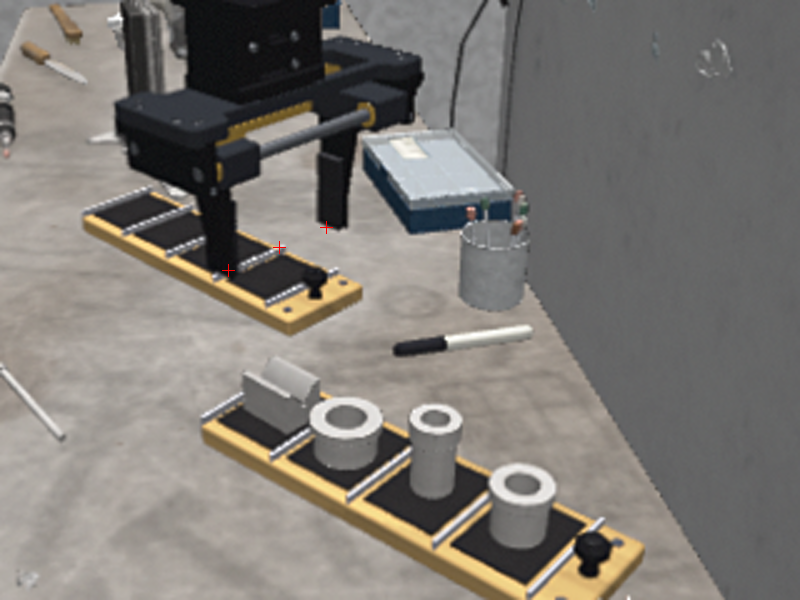

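The fingertips appear where the calibration predicts them, at about (229–237,270) and (325,227) in the crop, to within roughly 2 mm. I'll descend on the V block and grip it.

>>> servo_tool(targets=[{"offset": [-0.001, -0.0018, 0.01], "dr": [0, 0, 0]}, {"offset": [-0.001, -0.0018, 0.03], "dr": [0, 0, 0]}, {"offset": [-0.001, -0.0018, 0.05], "dr": [0, 0, 0]}, {"offset": [-0.001, -0.0018, 0.07], "dr": [0, 0, 0]}, {"offset": [-0.001, -0.0018, 0.09], "dr": [0, 0, 0]}, {"offset": [-0.001, -0.0018, 0.105], "dr": [0, 0, 0]}, {"offset": [-0.001, -0.0018, 0.117], "dr": [0, 0, 0]}, {"offset": [-0.001, -0.0018, 0.124], "dr": [0, 0, 0]}, {"offset": [-0.001, -0.0018, 0.126], "dr": [0, 0, 0]}, {"offset": [-0.001, -0.0018, 0.126], "dr": [0, 0, 0]}])

```text
time_s: 2.65
position: [0.5532, 0.017, 0.0236]
tcp_rot: [[-0.607, 0.795, -0.001], [0.795, 0.607, 0.0], [0.001, -0.001, -1.0]]
force: [0.1, 0.6, -0.4]
opening: 0.999
grasp_force: 0.0
```

>>> servo_tool(targets=[{"offset": [0, 0, 0], "dr": [0, 0, 0]}, {"offset": [0, 0, 0], "dr": [0, 0, 0]}, {"offset": [0, 0, 0], "dr": [0, 0, 0]}, {"offset": [0, 0, 0], "dr": [0, 0, 0]}, {"offset": [0, 0, 0], "dr": [0, 0, 0]}, {"offset": [0, 0, 0], "dr": [0, 0, 0]}, {"offset": [0, 0, 0], "dr": [0, 0, 0]}, {"offset": [0, 0, 0], "dr": [0, 0, 0]}, {"offset": [0, 0, 0], "dr": [0, 0, 0]}, {"offset": [0, 0, 0], "dr": [0, 0, 0]}, {"offset": [0, 0, 0], "dr": [0, 0, 0]}, {"offset": [0, 0, 0], "dr": [0, 0, 0]}], gripper=1)

```text
time_s: 3.65
position: [0.5542, 0.0178, 0.024]
tcp_rot: [[-0.608, 0.794, 0.001], [0.794, 0.608, 0.0], [-0.001, 0.001, -1.0]]
force: [2.2, 1.8, -0.2]
opening: 0.36
grasp_force: 30.0
```

Gripped at 31 mm opening, as expected for the V block. I'll lift it and carry it to the place beside the knob.

>>> servo_tool(targets=[{"offset": [0, 0, -0.006], "dr": [0, 0, 0]}, {"offset": [0, 0, -0.02], "dr": [0, 0, 0]}, {"offset": [0, 0, -0.04], "dr": [0, 0, 0]}, {"offset": [0.01, 0.009, -0.058], "dr": [0, 0, 0]}, {"offset": [0.025, 0.023, -0.07], "dr": [0, 0, 0]}, {"offset": [0.045, 0.041, -0.07], "dr": [0, 0, 0]}, {"offset": [0.065, 0.059, -0.07], "dr": [0, 0, 0]}, {"offset": [0.085, 0.077, -0.07], "dr": [0, 0, 0]}, {"offset": [0.105, 0.095, -0.07], "dr": [0, 0, 0]}, {"offset": [0.125, 0.113, -0.07], "dr": [0, 0, 0]}, {"offset": [0.14, 0.127, -0.07], "dr": [0, 0, 0]}, {"offset": [0.15, 0.136, -0.07], "dr": [0, 0, 0]}, {"offset": [0.1553, 0.141, -0.07], "dr": [0, 0, 0]}, {"offset": [0.1553, 0.141, -0.07], "dr": [0, 0, 0]}, {"offset": [0.1553, 0.141, -0.07], "dr": [0, 0, 0]}, {"offset": [0.1553, 0.141, -0.07], "dr": [0, 0, 0]}])

```text
time_s: 4.98
position: [0.5706, 0.2253, 0.0937]
tcp_rot: [[-0.607, 0.794, -0.001], [0.794, 0.607, -0.001], [0.0, -0.002, -1.0]]
force: [-0.4, 0.4, -5.1]
opening: 0.364
grasp_force: 30.0
```

```bash
python3 to.py .5718 .2269 .025 127.4
```

```text
t 4.98 pos [0.5706 0.2253 0.0937] phi 127.41 offset [0.0005 0.002  0.0687] drz 0.01
```

>>> servo_tool(targets=[{"offset": [0.0005, 0.002, 0.008], "dr": [0, 0, 0]}, {"offset": [0.0005, 0.002, 0.022], "dr": [0, 0, 0]}, {"offset": [0.0005, 0.002, 0.036], "dr": [0, 0, 0]}, {"offset": [0.0005, 0.002, 0.048], "dr": [0, 0, 0]}, {"offset": [0.0005, 0.002, 0.057], "dr": [0, 0, 0]}, {"offset": [0.0005, 0.002, 0.063], "dr": [0, 0, 0]}, {"offset": [0.0005, 0.002, 0.067], "dr": [0, 0, 0]}, {"offset": [0.0005, 0.002, 0.069], "dr": [0, 0, 0]}, {"offset": [0.0005, 0.002, 0.069], "dr": [0, 0, 0]}, {"offset": [0.0005, 0.002, 0.069], "dr": [0, 0, 0]}])

```text
time_s: 5.82
position: [0.5727, 0.2285, 0.0253]
tcp_rot: [[-0.608, 0.794, 0.001], [0.794, 0.608, 0.0], [-0.0, 0.001, -1.0]]
force: [0.9, 0.0, -4.6]
opening: 0.364
grasp_force: 30.0
```

>>> servo_tool(targets=[{"offset": [0, 0, 0], "dr": [0, 0, 0]}, {"offset": [0, 0, 0], "dr": [0, 0, 0]}, {"offset": [0, 0, 0], "dr": [0, 0, 0]}, {"offset": [0, 0, 0], "dr": [0, 0, 0]}, {"offset": [0, 0, 0], "dr": [0, 0, 0]}, {"offset": [0, 0, 0], "dr": [0, 0, 0]}, {"offset": [0, 0, 0], "dr": [0, 0, 0]}, {"offset": [0, 0, 0], "dr": [0, 0, 0]}], gripper=-1)

```text
time_s: 6.48
position: [0.5723, 0.2283, 0.025]
tcp_rot: [[-0.608, 0.794, -0.0], [0.794, 0.608, 0.0], [0.0, -0.0, -1.0]]
force: [0.1, 0.1, -0.4]
opening: 0.884
grasp_force: 0.0
```

```bash
python3 to.py .5912 -.0313 .12 131.5
```

```text
t 6.48 pos [0.5723 0.2283 0.025 ] phi 127.46 offset [-0.2176 -0.1429 -0.095 ] drz -4.04
```

>>> servo_tool(targets=[{"offset": [0, 0, -0.01], "dr": [0, 0, 0]}, {"offset": [0, 0, -0.035], "dr": [0, 0, 0]}, {"offset": [0, 0, -0.06], "dr": [0, 0, 0]}, {"offset": [-0.01, -0.0065, -0.08], "dr": [0, 0, 0]}, {"offset": [-0.035, -0.023, -0.095], "dr": [0, 0, -1]}, {"offset": [-0.065, -0.043, -0.095], "dr": [0, 0, -1]}, {"offset": [-0.095, -0.0625, -0.095], "dr": [0, 0, -2]}, {"offset": [-0.125, -0.082, -0.095], "dr": [0, 0, -2]}, {"offset": [-0.155, -0.102, -0.095], "dr": [0, 0, -3]}, {"offset": [-0.18, -0.118, -0.095], "dr": [0, 0, -3]}, {"offset": [-0.2, -0.131, -0.095], "dr": [0, 0, -4]}, {"offset": [-0.212, -0.139, -0.095], "dr": [0, 0, -4]}, {"offset": [-0.2176, -0.143, -0.095], "dr": [0, 0, -4]}, {"offset": [-0.2176, -0.143, -0.095], "dr": [0, 0, -4]}, {"offset": [-0.2176, -0.143, -0.095], "dr": [0, 0, -4]}, {"offset": [-0.2176, -0.143, -0.095], "dr": [0, 0, -4]}])

```text
time_s: 7.82
position: [0.5907, -0.0298, 0.1199]
tcp_rot: [[-0.663, 0.749, -0.001], [0.749, 0.663, 0.001], [0.001, -0.0, -1.0]]
force: [1.2, 0.2, 0.3]
opening: 1.001
grasp_force: 0.0
```

```bash
python3 to.py .5912 -.0313 .0255 131.5
python3 - <<'E'
from h import *
cap('top','t1.png'); m=cal('top')['color'][203:323,145:295,::-1]
cv2.imwrite('pics/t1c.png',cv2.resize(m,None,fx=5,fy=5,interpolation=cv2.INTER_CUBIC))
E
```

```text
t 7.82 pos [ 0.5907 -0.0298  0.1199] phi 131.53 offset [-0.0015 -0.0006  0.0944] drz 0.03
```

View pics/t1c.png

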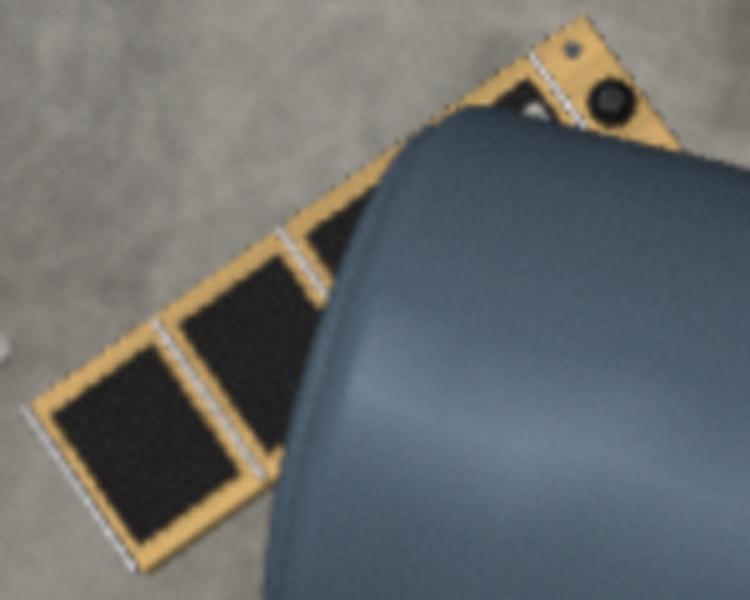

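The arm hides the V block from above, so I'll check it later. Now the wide bushing: descend and grip.

>>> servo_tool(targets=[{"offset": [-0.001, -0.0005, 0.01], "dr": [0, 0, 0]}, {"offset": [-0.001, -0.0005, 0.03], "dr": [0, 0, 0]}, {"offset": [-0.001, -0.0005, 0.05], "dr": [0, 0, 0]}, {"offset": [-0.001, -0.0005, 0.068], "dr": [0, 0, 0]}, {"offset": [-0.001, -0.0005, 0.082], "dr": [0, 0, 0]}, {"offset": [-0.001, -0.0005, 0.091], "dr": [0, 0, 0]}, {"offset": [-0.001, -0.0005, 0.0944], "dr": [0, 0, 0]}, {"offset": [-0.001, -0.0005, 0.0944], "dr": [0, 0, 0]}, {"offset": [-0.001, -0.0005, 0.0944], "dr": [0, 0, 0]}, {"offset": [-0.001, -0.0005, 0.0944], "dr": [0, 0, 0]}])

```text
time_s: 8.7
position: [0.5922, -0.0325, 0.0264]
tcp_rot: [[-0.662, 0.749, 0.002], [0.749, 0.662, -0.0], [-0.001, 0.001, -1.0]]
force: [-0.4, -0.0, 0.4]
opening: 0.997
grasp_force: 0.0
```

>>> servo_tool(targets=[{"offset": [0, 0, 0], "dr": [0, 0, 0]}, {"offset": [0, 0, 0], "dr": [0, 0, 0]}, {"offset": [0, 0, 0], "dr": [0, 0, 0]}, {"offset": [0, 0, 0], "dr": [0, 0, 0]}, {"offset": [0, 0, 0], "dr": [0, 0, 0]}, {"offset": [0, 0, 0], "dr": [0, 0, 0]}, {"offset": [0, 0, 0], "dr": [0, 0, 0]}, {"offset": [0, 0, 0], "dr": [0, 0, 0]}, {"offset": [0, 0, 0], "dr": [0, 0, 0]}, {"offset": [0, 0, 0], "dr": [0, 0, 0]}], gripper=1)

```text
time_s: 9.53
position: [0.5918, -0.0324, 0.0256]
tcp_rot: [[-0.662, 0.749, 0.001], [0.749, 0.662, 0.0], [-0.0, 0.0, -1.0]]
force: [0.9, 0.4, 0.6]
opening: 0.532
grasp_force: 30.0
```

```bash
python3 to.py .5305 .2809 .096 127.4
```

```text
t 9.53 pos [ 0.5918 -0.0324  0.0256] phi 131.45 offset [ 0.2753  0.1615 -0.0704] drz 4.05
```

>>> servo_tool(targets=[{"offset": [0, 0, -0.006], "dr": [0, 0, 0]}, {"offset": [0, 0, -0.02], "dr": [0, 0, 0]}, {"offset": [0, 0, -0.04], "dr": [0, 0, 0]}, {"offset": [0.01, 0.006, -0.058], "dr": [0, 0, 0]}, {"offset": [0.03, 0.0175, -0.07], "dr": [0, 0, 0]}, {"offset": [0.055, 0.032, -0.07], "dr": [0, 0, 1]}, {"offset": [0.08, 0.047, -0.07], "dr": [0, 0, 1]}, {"offset": [0.105, 0.0615, -0.07], "dr": [0, 0, 2]}, {"offset": [0.13, 0.076, -0.07], "dr": [0, 0, 2]}, {"offset": [0.155, 0.091, -0.07], "dr": [0, 0, 2]}, {"offset": [0.18, 0.1055, -0.07], "dr": [0, 0, 3]}, {"offset": [0.205, 0.12, -0.07], "dr": [0, 0, 3]}, {"offset": [0.23, 0.135, -0.07], "dr": [0, 0, 4]}, {"offset": [0.25, 0.147, -0.07], "dr": [0, 0, 4]}, {"offset": [0.265, 0.155, -0.07], "dr": [0, 0, 4]}, {"offset": [0.273, 0.16, -0.07], "dr": [0, 0, 4]}, {"offset": [0.2753, 0.1615, -0.07], "dr": [0, 0, 4]}, {"offset": [0.2753, 0.1615, -0.07], "dr": [0, 0, 4]}, {"offset": [0.2753, 0.1615, -0.07], "dr": [0, 0, 4]}, {"offset": [0.2753, 0.1615, -0.07], "dr": [0, 0, 4]}])

```text
time_s: 11.2
position: [0.5305, 0.2795, 0.0955]
tcp_rot: [[-0.607, 0.795, -0.0], [0.795, 0.607, -0.001], [-0.0, -0.001, -1.0]]
force: [-0.6, 0.8, -2.0]
opening: 0.531
grasp_force: 30.0
```

```bash
python3 to.py .5305 .2809 .0265 127.4;  python3 - <<'E'
from h import *
c=cap('side'); m=c['color'][130:260,210:360,::-1]
cv2.imwrite('pics/s3.png',cv2.resize(m,None,fx=4.5,fy=4.5,interpolation=cv2.INTER_CUBIC))
E
```

```text
t 11.2 pos [0.5305 0.2795 0.0955] phi 127.38 offset [0.0011 0.0009 0.069 ] drz -0.02
```

View pics/s3.png

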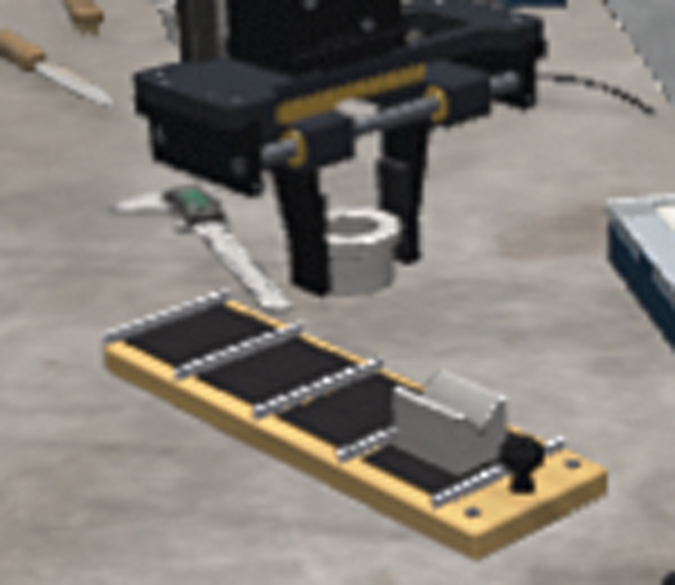

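The V block stands on its place, and the wide bushing hangs upright in the fingers with its flange centre at about (363,228) in the crop. I'll check how far off the finger centre it is held.

Run:
```python
from h import *
c=cal('side'); s=bot.read_state(); p=s['position']; R=s['tcp_rot']
z=p[2]-.0256+.049
w=ray(c,(210+363/4.5,130+228/4.5),z); print(w,(R.T@(w-p))[:2])
t=np.linspace(0,6.28,200); P=np.array([(proj(c,[p[0]+.0245*np.cos(k),p[1]+.0245*np.sin(k),z])-[210,130]+.5)*4.5 for k in t]); print(P.min(0),P.max(0))
```

```text
[0.53540565 0.27433454 0.11891489] [-0.00712991  0.0006891 ]
[302.91872143 208.71240164] [405.71444939 245.93800377]
```

The flange outline predicted for a centred grip matches what I see to within about 2 mm, so I'll lower it.

>>> servo_tool(targets=[{"offset": [0.001, 0.001, 0.008], "dr": [0, 0, 0]}, {"offset": [0.001, 0.001, 0.022], "dr": [0, 0, 0]}, {"offset": [0.001, 0.001, 0.036], "dr": [0, 0, 0]}, {"offset": [0.001, 0.001, 0.048], "dr": [0, 0, 0]}, {"offset": [0.001, 0.001, 0.057], "dr": [0, 0, 0]}, {"offset": [0.001, 0.001, 0.063], "dr": [0, 0, 0]}, {"offset": [0.001, 0.001, 0.067], "dr": [0, 0, 0]}, {"offset": [0.001, 0.001, 0.069], "dr": [0, 0, 0]}, {"offset": [0.001, 0.001, 0.069], "dr": [0, 0, 0]}, {"offset": [0.001, 0.001, 0.0695], "dr": [0, 0, 0]}])

```text
time_s: 12.08
position: [0.5308, 0.2823, 0.0265]
tcp_rot: [[-0.608, 0.794, 0.001], [0.794, 0.608, 0.0], [-0.0, 0.001, -1.0]]
force: [0.5, -0.8, -1.5]
opening: 0.534
grasp_force: 30.0
```

>>> servo_tool(targets=[{"offset": [0, 0, 0], "dr": [0, 0, 0]}, {"offset": [0, 0, 0], "dr": [0, 0, 0]}, {"offset": [0, 0, 0], "dr": [0, 0, 0]}, {"offset": [0, 0, 0], "dr": [0, 0, 0]}, {"offset": [0, 0, 0], "dr": [0, 0, 0]}, {"offset": [0, 0, 0], "dr": [0, 0, 0]}, {"offset": [0, 0, 0], "dr": [0, 0, 0]}, {"offset": [0, 0, 0], "dr": [0, 0, 0]}, {"offset": [0, 0, 0], "dr": [0, 0, 0]}], gripper=-1)

```text
time_s: 12.83
position: [0.5304, 0.2822, 0.026]
tcp_rot: [[-0.608, 0.794, -0.0], [0.794, 0.608, -0.0], [-0.0, -0.0, -1.0]]
force: [0.6, -0.4, 0.1]
opening: 0.989
grasp_force: 0.0
```

```bash
python3 to.py .6408 -.0745 .13 131.5
```

```text
t 12.83 pos [0.5304 0.2822 0.026 ] phi 127.46 offset [-0.3503 -0.1293 -0.104 ] drz -4.04
```

>>> servo_tool(targets=[{"offset": [0, 0, -0.01], "dr": [0, 0, 0]}, {"offset": [0, 0, -0.035], "dr": [0, 0, 0]}, {"offset": [0, 0, -0.06], "dr": [0, 0, 0]}, {"offset": [-0.01, -0.004, -0.085], "dr": [0, 0, 0]}, {"offset": [-0.035, -0.013, -0.104], "dr": [0, 0, -1]}, {"offset": [-0.065, -0.024, -0.104], "dr": [0, 0, -1]}, {"offset": [-0.1, -0.037, -0.104], "dr": [0, 0, -2]}, {"offset": [-0.135, -0.05, -0.104], "dr": [0, 0, -2]}, {"offset": [-0.17, -0.063, -0.104], "dr": [0, 0, -3]}, {"offset": [-0.205, -0.0755, -0.104], "dr": [0, 0, -3]}, {"offset": [-0.24, -0.0885, -0.104], "dr": [0, 0, -4]}, {"offset": [-0.275, -0.1015, -0.104], "dr": [0, 0, -4]}, {"offset": [-0.305, -0.1125, -0.104], "dr": [0, 0, -4]}, {"offset": [-0.33, -0.122, -0.104], "dr": [0, 0, -4]}, {"offset": [-0.345, -0.127, -0.104], "dr": [0, 0, -4]}, {"offset": [-0.35, -0.1293, -0.104], "dr": [0, 0, -4]}, {"offset": [-0.35, -0.1293, -0.104], "dr": [0, 0, -4]}, {"offset": [-0.35, -0.1293, -0.104], "dr": [0, 0, -4]}, {"offset": [-0.35, -0.1293, -0.104], "dr": [0, 0, -4]}])

```text
time_s: 14.42
position: [0.6398, -0.0722, 0.13]
tcp_rot: [[-0.663, 0.748, -0.001], [0.748, 0.663, 0.001], [0.002, -0.0, -1.0]]
force: [0.1, 0.0, 0.2]
opening: 0.996
grasp_force: 0.0
```

```bash
python3 to.py .6408 -.0745 .049 131.5
python3 - <<'E'
from h import *
m=np.hstack([cap('top')['color'][203:323,145:295,::-1],cap('side')['color'][180:300,220:370,::-1]])
cv2.imwrite('pics/t2.png',cv2.resize(m,None,fx=2.6,fy=2.6,interpolation=cv2.INTER_CUBIC))
E
```

```text
t 14.42 pos [ 0.6398 -0.0722  0.13  ] phi 131.55 offset [-0.0025 -0.0007  0.081 ] drz 0.05
```

View pics/t2.png

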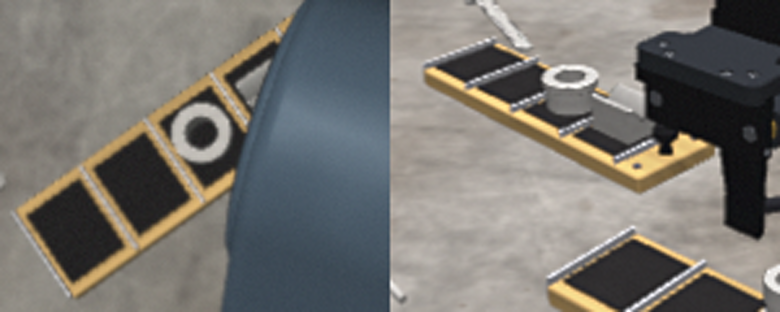

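The wide bushing sits upright near the middle of its place, centred at (222,254) in the full top image. Now the slim bushing.

>>> servo_tool(targets=[{"offset": [-0.001, 0, 0.01], "dr": [0, 0, 0]}, {"offset": [-0.001, 0, 0.025], "dr": [0, 0, 0]}, {"offset": [-0.001, 0, 0.042], "dr": [0, 0, 0]}, {"offset": [-0.001, 0, 0.058], "dr": [0, 0, 0]}, {"offset": [-0.001, 0, 0.07], "dr": [0, 0, 0]}, {"offset": [-0.001, 0, 0.078], "dr": [0, 0, 0]}, {"offset": [-0.001, 0, 0.081], "dr": [0, 0, 0]}, {"offset": [-0.001, 0, 0.081], "dr": [0, 0, 0]}, {"offset": [-0.001, 0, 0.081], "dr": [0, 0, 0]}, {"offset": [-0.001, 0, 0.081], "dr": [0, 0, 0]}])

```text
time_s: 15.35
position: [0.642, -0.0752, 0.0499]
tcp_rot: [[-0.662, 0.749, 0.002], [0.749, 0.662, -0.001], [-0.002, 0.001, -1.0]]
force: [0.1, -0.4, -0.9]
opening: 1.004
grasp_force: 0.0
```

>>> servo_tool(targets=[{"offset": [0, 0, 0], "dr": [0, 0, 0]}, {"offset": [0, 0, 0], "dr": [0, 0, 0]}, {"offset": [0, 0, 0], "dr": [0, 0, 0]}, {"offset": [0, 0, 0], "dr": [0, 0, 0]}, {"offset": [0, 0, 0], "dr": [0, 0, 0]}, {"offset": [0, 0, 0], "dr": [0, 0, 0]}, {"offset": [0, 0, 0], "dr": [0, 0, 0]}, {"offset": [0, 0, 0], "dr": [0, 0, 0]}, {"offset": [0, 0, 0], "dr": [0, 0, 0]}, {"offset": [0, 0, 0], "dr": [0, 0, 0]}, {"offset": [0, 0, 0], "dr": [0, 0, 0]}, {"offset": [0, 0, 0], "dr": [0, 0, 0]}], gripper=1)

```text
time_s: 16.35
position: [0.6414, -0.0749, 0.049]
tcp_rot: [[-0.662, 0.749, 0.0], [0.749, 0.662, 0.0], [-0.0, 0.0, -1.0]]
force: [0.3, 0.2, -0.3]
opening: 0.348
grasp_force: 30.0
```

```bash
python3 to.py .4904 .3333 .129 127.4
python3 - <<'E'
from fit import *
c=cal('top')
for n,x,q,z in(('wide',.033,(222.1,253.6),.049),):
    d=ray(c,q,z)-tf(qa,[x,0,z]); a=qa[2]; print(n,[d[0]*np.cos(a)+d[1]*np.sin(a),-d[0]*np.sin(a)+d[1]*np.cos(a)])
E
```

```text
t 16.35 pos [ 0.6414 -0.0749  0.049 ] phi 131.46 offset [ 0.4059  0.1571 -0.08  ] drz 4.06
wide [np.float64(-0.001466525280197798), np.float64(0.00011235602820668198)]
```

>>> servo_tool(targets=[{"offset": [0, 0, -0.006], "dr": [0, 0, 0]}, {"offset": [0, 0, -0.02], "dr": [0, 0, 0]}, {"offset": [0, 0, -0.04], "dr": [0, 0, 0]}, {"offset": [0.008, 0.003, -0.06], "dr": [0, 0, 0]}, {"offset": [0.025, 0.01, -0.075], "dr": [0, 0, 0]}, {"offset": [0.05, 0.019, -0.08], "dr": [0, 0, 1]}, {"offset": [0.08, 0.031, -0.08], "dr": [0, 0, 1]}, {"offset": [0.11, 0.0425, -0.08], "dr": [0, 0, 1]}, {"offset": [0.14, 0.054, -0.08], "dr": [0, 0, 2]}, {"offset": [0.17, 0.066, -0.08], "dr": [0, 0, 2]}, {"offset": [0.2, 0.0775, -0.08], "dr": [0, 0, 2]}, {"offset": [0.23, 0.089, -0.08], "dr": [0, 0, 2]}, {"offset": [0.26, 0.1005, -0.08], "dr": [0, 0, 3]}, {"offset": [0.29, 0.112, -0.08], "dr": [0, 0, 3]}, {"offset": [0.32, 0.124, -0.08], "dr": [0, 0, 3]}, {"offset": [0.35, 0.1355, -0.08], "dr": [0, 0, 4]}, {"offset": [0.375, 0.145, -0.08], "dr": [0, 0, 4]}, {"offset": [0.393, 0.152, -0.08], "dr": [0, 0, 4]}, {"offset": [0.403, 0.156, -0.08], "dr": [0, 0, 4]}, {"offset": [0.406, 0.157, -0.08], "dr": [0, 0, 4]}])

```text
time_s: 18.02
position: [0.4892, 0.3347, 0.1292]
tcp_rot: [[-0.61, 0.792, -0.0], [0.792, 0.61, 0.0], [0.0, -0.0, -1.0]]
force: [0.1, -1.2, -1.9]
opening: 0.349
grasp_force: 30.0
```

>>> servo_tool(targets=[{"offset": [0, 0, 0], "dr": [0, 0, 0]}, {"offset": [0, 0, 0], "dr": [0, 0, 0]}, {"offset": [0, 0, 0], "dr": [0, 0, 0]}, {"offset": [0, 0, 0], "dr": [0, 0, 0]}])

```text
time_s: 18.35
position: [0.4907, 0.332, 0.129]
tcp_rot: [[-0.607, 0.795, -0.0], [0.795, 0.607, -0.0], [-0.0, -0.0, -1.0]]
force: [0.5, -0.6, -1.4]
opening: 0.35
grasp_force: 30.0
```

```bash
python3 to.py .4904 .3333 .0498 127.4
```

```text
t 18.35 pos [0.4907 0.332  0.129 ] phi 127.36 offset [0.0013 0.0006 0.0792] drz -0.04
```

>>> servo_tool(targets=[{"offset": [0.001, 0.0, 0.008], "dr": [0, 0, 0]}, {"offset": [0.001, 0.0, 0.022], "dr": [0, 0, 0]}, {"offset": [0.001, 0.0, 0.038], "dr": [0, 0, 0]}, {"offset": [0.001, 0.0, 0.053], "dr": [0, 0, 0]}, {"offset": [0.001, 0.0, 0.065], "dr": [0, 0, 0]}, {"offset": [0.001, 0.0, 0.072], "dr": [0, 0, 0]}, {"offset": [0.001, 0.0, 0.076], "dr": [0, 0, 0]}, {"offset": [0.001, 0.0, 0.078], "dr": [0, 0, 0]}, {"offset": [0.001, 0.0, 0.0795], "dr": [0, 0, 0]}, {"offset": [0.001, 0.0, 0.0795], "dr": [0, 0, 0]}, {"offset": [0.001, 0.0, 0.0795], "dr": [0, 0, 0]}])

```text
time_s: 19.27
position: [0.4899, 0.3342, 0.0501]
tcp_rot: [[-0.608, 0.794, 0.001], [0.794, 0.608, 0.0], [-0.0, 0.001, -1.0]]
force: [0.0, -0.2, -2.0]
opening: 0.352
grasp_force: 30.0
```

>>> servo_tool(targets=[{"offset": [0, 0, 0], "dr": [0, 0, 0]}, {"offset": [0, 0, 0], "dr": [0, 0, 0]}, {"offset": [0, 0, 0], "dr": [0, 0, 0]}, {"offset": [0, 0, 0], "dr": [0, 0, 0]}, {"offset": [0, 0, 0], "dr": [0, 0, 0]}, {"offset": [0, 0, 0], "dr": [0, 0, 0]}, {"offset": [0, 0, 0], "dr": [0, 0, 0]}, {"offset": [0, 0, 0], "dr": [0, 0, 0]}, {"offset": [0, 0, 0], "dr": [0, 0, 0]}], gripper=-1)

```text
time_s: 20.02
position: [0.4895, 0.334, 0.0495]
tcp_rot: [[-0.608, 0.794, -0.0], [0.794, 0.608, 0.0], [0.0, -0.0, -1.0]]
force: [0.4, -0.0, 0.1]
opening: 0.944
grasp_force: 0.0
```

```bash
python3 to.py .6825 -.1255 .13 131.5
```

```text
t 20.02 pos [0.4895 0.334  0.0495] phi 127.46 offset [-0.4821 -0.1263 -0.0805] drz -4.04
```

>>> servo_tool(targets=[{"offset": [0, 0, -0.01], "dr": [0, 0, 0]}, {"offset": [0, 0, -0.03], "dr": [0, 0, 0]}, {"offset": [0, 0, -0.055], "dr": [0, 0, 0]}, {"offset": [-0.01, -0.0025, -0.075], "dr": [0, 0, 0]}, {"offset": [-0.035, -0.009, -0.08], "dr": [0, 0, 0]}, {"offset": [-0.07, -0.018, -0.08], "dr": [0, 0, -1]}, {"offset": [-0.105, -0.0275, -0.08], "dr": [0, 0, -1]}, {"offset": [-0.14, -0.0365, -0.08], "dr": [0, 0, -1]}, {"offset": [-0.175, -0.046, -0.08], "dr": [0, 0, -2]}, {"offset": [-0.21, -0.055, -0.08], "dr": [0, 0, -2]}, {"offset": [-0.245, -0.064, -0.08], "dr": [0, 0, -2]}, {"offset": [-0.28, -0.0735, -0.08], "dr": [0, 0, -3]}, {"offset": [-0.315, -0.0825, -0.08], "dr": [0, 0, -3]}, {"offset": [-0.35, -0.0915, -0.08], "dr": [0, 0, -3]}, {"offset": [-0.385, -0.101, -0.08], "dr": [0, 0, -4]}, {"offset": [-0.42, -0.11, -0.08], "dr": [0, 0, -4]}, {"offset": [-0.45, -0.118, -0.08], "dr": [0, 0, -4]}, {"offset": [-0.47, -0.123, -0.08], "dr": [0, 0, -4]}, {"offset": [-0.48, -0.126, -0.08], "dr": [0, 0, -4]}, {"offset": [-0.482, -0.1263, -0.08], "dr": [0, 0, -4]}])

```text
time_s: 21.68
position: [0.683, -0.1277, 0.13]
tcp_rot: [[-0.66, 0.751, 0.001], [0.751, 0.66, -0.001], [-0.001, 0.0, -1.0]]
force: [0.6, 0.2, 1.1]
opening: 1.0
grasp_force: 0.0
```

>>> servo_tool(targets=[{"offset": [0, 0, 0], "dr": [0, 0, 0]}, {"offset": [0, 0, 0], "dr": [0, 0, 0]}, {"offset": [0, 0, 0], "dr": [0, 0, 0]}, {"offset": [0, 0, 0], "dr": [0, 0, 0]}, {"offset": [0, 0, 0], "dr": [0, 0, 0]}])

```text
time_s: 22.1
position: [0.6821, -0.124, 0.1297]
tcp_rot: [[-0.663, 0.748, -0.0], [0.748, 0.663, 0.0], [0.001, -0.0, -1.0]]
force: [-0.2, -1.2, -0.1]
opening: 1.0
grasp_force: 0.0
```

```bash
python3 to.py .6825 -.1255 .033 131.5
```

```text
t 22.1 pos [ 0.6821 -0.124   0.1297] phi 131.55 offset [-0.0014 -0.0007  0.0967] drz 0.05
```

>>> servo_tool(targets=[{"offset": [-0.001, 0, 0.01], "dr": [0, 0, 0]}, {"offset": [-0.001, 0, 0.028], "dr": [0, 0, 0]}, {"offset": [-0.001, 0, 0.048], "dr": [0, 0, 0]}, {"offset": [-0.001, 0, 0.067], "dr": [0, 0, 0]}, {"offset": [-0.001, 0, 0.082], "dr": [0, 0, 0]}, {"offset": [-0.001, 0, 0.092], "dr": [0, 0, 0]}, {"offset": [-0.001, 0, 0.0967], "dr": [0, 0, 0]}, {"offset": [-0.001, 0, 0.0967], "dr": [0, 0, 0]}, {"offset": [-0.001, 0, 0.0967], "dr": [0, 0, 0]}, {"offset": [-0.001, 0, 0.0967], "dr": [0, 0, 0]}])

```text
time_s: 22.93
position: [0.684, -0.1264, 0.0339]
tcp_rot: [[-0.662, 0.749, 0.002], [0.749, 0.662, -0.001], [-0.002, 0.001, -1.0]]
force: [-0.7, -0.3, 0.8]
opening: 1.002
grasp_force: 0.0
```

>>> servo_tool(targets=[{"offset": [0, 0, 0], "dr": [0, 0, 0]}, {"offset": [0, 0, 0], "dr": [0, 0, 0]}, {"offset": [0, 0, 0], "dr": [0, 0, 0]}, {"offset": [0, 0, 0], "dr": [0, 0, 0]}, {"offset": [0, 0, 0], "dr": [0, 0, 0]}, {"offset": [0, 0, 0], "dr": [0, 0, 0]}, {"offset": [0, 0, 0], "dr": [0, 0, 0]}, {"offset": [0, 0, 0], "dr": [0, 0, 0]}, {"offset": [0, 0, 0], "dr": [0, 0, 0]}, {"offset": [0, 0, 0], "dr": [0, 0, 0]}, {"offset": [0, 0, 0], "dr": [0, 0, 0]}, {"offset": [0, 0, 0], "dr": [0, 0, 0]}], gripper=1)

```text
time_s: 23.93
position: [0.6832, -0.1261, 0.0329]
tcp_rot: [[-0.662, 0.749, 0.0], [0.749, 0.662, 0.0], [-0.0, 0.0, -1.0]]
force: [0.4, 0.2, -0.4]
opening: 0.428
grasp_force: 29.9
```

```bash
python3 to.py .4503 .3857 .133 127.4
```

```text
t 23.93 pos [ 0.6832 -0.1261  0.0329] phi 131.46 offset [ 0.5378  0.1644 -0.1002] drz 4.06
```

>>> servo_tool(targets=[{"offset": [0, 0, -0.006], "dr": [0, 0, 0]}, {"offset": [0, 0, -0.022], "dr": [0, 0, 0]}, {"offset": [0, 0, -0.045], "dr": [0, 0, 0]}, {"offset": [0.008, 0.0025, -0.07], "dr": [0, 0, 0]}, {"offset": [0.025, 0.0075, -0.09], "dr": [0, 0, 0]}, {"offset": [0.05, 0.0155, -0.1], "dr": [0, 0, 1]}, {"offset": [0.08, 0.0245, -0.1], "dr": [0, 0, 1]}, {"offset": [0.115, 0.035, -0.1], "dr": [0, 0, 1]}, {"offset": [0.15, 0.046, -0.1], "dr": [0, 0, 2]}, {"offset": [0.185, 0.0565, -0.1], "dr": [0, 0, 2]}, {"offset": [0.22, 0.067, -0.1], "dr": [0, 0, 2]}, {"offset": [0.255, 0.078, -0.1], "dr": [0, 0, 2]}, {"offset": [0.29, 0.0885, -0.1], "dr": [0, 0, 3]}, {"offset": [0.325, 0.0995, -0.1], "dr": [0, 0, 3]}, {"offset": [0.36, 0.11, -0.1], "dr": [0, 0, 3]}, {"offset": [0.395, 0.121, -0.1], "dr": [0, 0, 4]}, {"offset": [0.43, 0.1315, -0.1], "dr": [0, 0, 4]}, {"offset": [0.46, 0.1405, -0.1], "dr": [0, 0, 4]}, {"offset": [0.485, 0.148, -0.1], "dr": [0, 0, 4]}, {"offset": [0.5, 0.153, -0.1], "dr": [0, 0, 4]}])

```text
time_s: 25.6
position: [0.4646, 0.3522, 0.1331]
tcp_rot: [[-0.61, 0.792, -0.001], [0.792, 0.61, 0.0], [0.001, -0.0, -1.0]]
force: [0.3, 0.0, -0.8]
opening: 0.432
grasp_force: 30.0
```

>>> servo_tool(targets=[{"offset": [0.015, 0.0045, 0], "dr": [0, 0, 0]}, {"offset": [0.029, 0.0085, 0], "dr": [0, 0, 0]}, {"offset": [0.0375, 0.0114, 0], "dr": [0, 0, 0]}, {"offset": [0.0375, 0.0114, 0], "dr": [0, 0, 0]}, {"offset": [0.0375, 0.0114, 0], "dr": [0, 0, 0]}, {"offset": [0.0375, 0.0114, 0], "dr": [0, 0, 0]}, {"offset": [0.0375, 0.0114, 0], "dr": [0, 0, 0]}])

```text
time_s: 26.18
position: [0.4534, 0.3856, 0.1328]
tcp_rot: [[-0.607, 0.795, -0.0], [0.795, 0.607, -0.0], [-0.0, -0.0, -1.0]]
force: [0.6, -0.6, -1.5]
opening: 0.432
grasp_force: 30.0
```

```bash
python3 to.py .4503 .3857 .0335 127.4
```

```text
t 26.18 pos [0.4534 0.3856 0.1328] phi 127.39 offset [ 0.002  -0.0023  0.0993] drz -0.01
```

>>> servo_tool(targets=[{"offset": [0.001, -0.002, 0.01], "dr": [0, 0, 0]}, {"offset": [0.001, -0.002, 0.028], "dr": [0, 0, 0]}, {"offset": [0.001, -0.002, 0.048], "dr": [0, 0, 0]}, {"offset": [0.001, -0.002, 0.066], "dr": [0, 0, 0]}, {"offset": [0.001, -0.002, 0.08], "dr": [0, 0, 0]}, {"offset": [0.001, -0.002, 0.089], "dr": [0, 0, 0]}, {"offset": [0.001, -0.002, 0.095], "dr": [0, 0, 0]}, {"offset": [0.001, -0.002, 0.098], "dr": [0, 0, 0]}, {"offset": [0.001, -0.002, 0.0995], "dr": [0, 0, 0]}, {"offset": [0.001, -0.002, 0.0995], "dr": [0, 0, 0]}, {"offset": [0.001, -0.002, 0.0995], "dr": [0, 0, 0]}])

```text
time_s: 27.1
position: [0.4512, 0.3864, 0.034]
tcp_rot: [[-0.608, 0.794, 0.001], [0.794, 0.608, 0.001], [-0.0, 0.001, -1.0]]
force: [-0.3, 0.0, -1.0]
opening: 0.425
grasp_force: 30.0
```

>>> servo_tool(targets=[{"offset": [0, 0, 0], "dr": [0, 0, 0]}, {"offset": [0, 0, 0], "dr": [0, 0, 0]}, {"offset": [0, 0, 0], "dr": [0, 0, 0]}, {"offset": [0, 0, 0], "dr": [0, 0, 0]}, {"offset": [0, 0, 0], "dr": [0, 0, 0]}, {"offset": [0, 0, 0], "dr": [0, 0, 0]}, {"offset": [0, 0, 0], "dr": [0, 0, 0]}, {"offset": [0, 0, 0], "dr": [0, 0, 0]}, {"offset": [0, 0, 0], "dr": [0, 0, 0]}], gripper=-1)

```text
time_s: 27.85
position: [0.4507, 0.3861, 0.0333]
tcp_rot: [[-0.608, 0.794, -0.0], [0.794, 0.608, -0.0], [0.0, -0.0, -1.0]]
force: [-0.4, 0.4, -0.3]
opening: 0.973
grasp_force: 0.0
```

>>> servo_tool(targets=[{"offset": [0, 0, -0.01], "dr": [0, 0, 0]}, {"offset": [0, 0, -0.03], "dr": [0, 0, 0]}, {"offset": [0, 0, -0.06], "dr": [0, 0, 0]}, {"offset": [0, 0, -0.09], "dr": [0, 0, 0]}, {"offset": [-0.02, 0, -0.12], "dr": [0, 0, 0]}, {"offset": [-0.05, 0, -0.15], "dr": [0, 0, 0]}, {"offset": [-0.085, -0.005, -0.15], "dr": [0, 0, 0]}, {"offset": [-0.12, -0.01, -0.15], "dr": [0, 0, 0]}, {"offset": [-0.155, -0.015, -0.15], "dr": [0, 0, 0]}, {"offset": [-0.19, -0.02, -0.15], "dr": [0, 0, 0]}, {"offset": [-0.225, -0.025, -0.15], "dr": [0, 0, 0]}, {"offset": [-0.26, -0.03, -0.15], "dr": [0, 0, 0]}, {"offset": [-0.295, -0.04, -0.15], "dr": [0, 0, 0]}, {"offset": [-0.33, -0.05, -0.15], "dr": [0, 0, 0]}, {"offset": [-0.365, -0.06, -0.15], "dr": [0, 0, 0]}, {"offset": [-0.4, -0.075, -0.15], "dr": [0, 0, 0]}, {"offset": [-0.43, -0.09, -0.15], "dr": [0, 0, 0]}, {"offset": [-0.45, -0.1, -0.15], "dr": [0, 0, 0]}, {"offset": [-0.46, -0.105, -0.15], "dr": [0, 0, 0]}, {"offset": [-0.46, -0.105, -0.15], "dr": [0, 0, 0]}])

```text
time_s: 29.52
position: [0.6477, -0.0455, 0.1838]
tcp_rot: [[-0.606, 0.796, 0.001], [0.796, 0.606, -0.001], [-0.001, 0.0, -1.0]]
force: [-0.5, -0.0, -0.6]
opening: 1.002
grasp_force: 0.0
```

>>> servo_tool(targets=[{"offset": [-0.01, -0.005, 0], "dr": [0, 0, 0]}, {"offset": [-0.03, -0.015, 0], "dr": [0, 0, 0]}, {"offset": [-0.06, -0.03, 0], "dr": [0, 0, 0]}, {"offset": [-0.09, -0.045, 0], "dr": [0, 0, 0]}, {"offset": [-0.12, -0.06, 0], "dr": [0, 0, 0]}, {"offset": [-0.14, -0.07, 0], "dr": [0, 0, 0]}, {"offset": [-0.15, -0.075, 0], "dr": [0, 0, 0]}, {"offset": [-0.15, -0.075, 0], "dr": [0, 0, 0]}])

```text
time_s: 30.18
position: [0.6792, -0.2089, 0.1832]
tcp_rot: [[-0.607, 0.795, 0.0], [0.795, 0.607, -0.0], [-0.001, 0.0, -1.0]]
force: [0.1, 0.0, 0.3]
opening: 0.997
grasp_force: 0.0
```

Run:
```python
from h import *
a=cap('top')['color'][203:323,145:295,::-1]; b=cap('side')['color'][170:270,220:360,::-1]
cv2.imwrite('pics/f1.png',cv2.resize(a,None,fx=5,fy=5,interpolation=cv2.INTER_CUBIC)); cv2.imwrite('pics/f2.png',cv2.resize(b,None,fx=5,fy=5,interpolation=cv2.INTER_CUBIC))
```

```text
(no output)
```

View pics/f1.png

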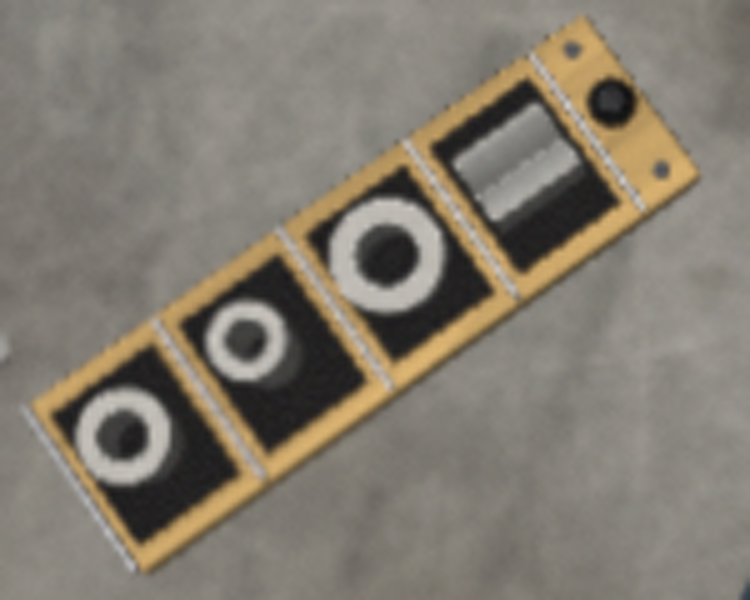

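View pics/f2.png

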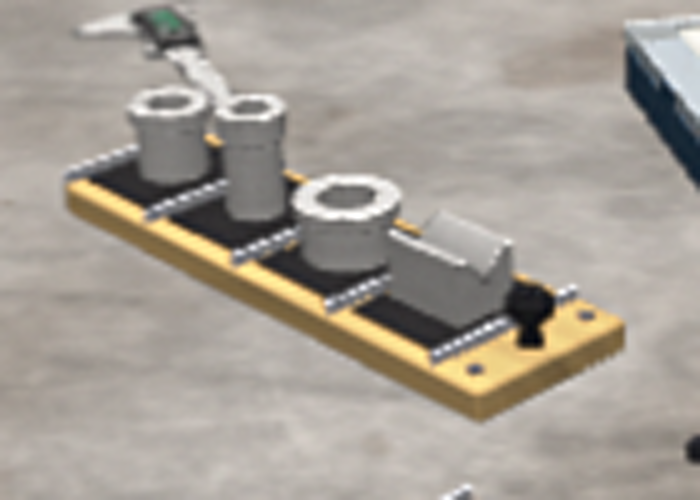

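All four stand upright in reverse order. In the top crop the centres are mid (123,436), slim (246,341), wide (387,255) and V block top (518,160). I'll check the offsets from the place centres.

Run:
```python
from fit import *
c=cal('top'); a=qa[2]
for n,x,p,z in(('v',.099,(518,160),.051),('wide',.033,(387,255),.049),('slim',-.033,(246,341),.073),('mid',-.099,(123,436),.057)):
    d=w(p,np.array([145,203]),z)-tf(qa,[x,0,z]); print(n,np.round(1e3*np.array([d[0]*np.cos(a)+d[1]*np.sin(a),-d[0]*np.sin(a)+d[1]*np.cos(a)]),1))
```

```text
v [0.2 0.7]
wide [-1.6  0.2]
slim [-2.  -0.5]
mid [-1.   0.4]
```

All four are within 2 mm of their place centres, so I'm handing in.

```bash
python3 -c "
from rig import ticket; print(ticket.hand_in())"
```

```text
the job is handed in; nothing more can be done
None
```

All four parts now stand upright in the assembly rack in reverse order (from the knob: V block, wide, slim, middle-sized bushing), each measured within about 2 mm of its place centre, and the job was handed in at about 30 s; no verdict came back.

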